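# Load the cleaner basket and hold the ultrasonic cleaner's lid

## Task

Tip the three black bottle caps from the steel tray into the wire basket standing beside it and set the empty tray back down flat on the bench. Then lift the ultrasonic cleaner's lid and hold it open at 60 degrees from shut, so that a colleague can lower the basket into the tank; the lid falls shut by itself, so finish while still holding it there. Leave the basket and everything else standing where they are.

Things in the scene. Friction and masses are not known exactly. Their poses are not given: they have to be found in the camera images.
- tray_grip (a point): Grasp point of the pouring tray: centre of its upright grey plastic grip plate, 46 mm above the tray's underside. The plate is 12 mm thick (along the tray's x), 70 mm wide (along y) and its top is 66 mm above the underside; it stands at the closed end. Axes are the tray's: -x points along the tray to its open end, z up.
- tray: Steel pouring tray, about 0.12 kg, loose on the bench: a flat pan 160 mm long and 86 mm wide with 26 mm high side walls (80 mm apart inside), open at its -x end, closed at its +x end where the grip plate stands (75 mm to +x of the origin). Origin at the middle of the underside; x along the tray, z up. Floor 3 mm thick. The caps start to slide on it at about 15 to 21 degrees of tilt.
- tray_lip (a point): Middle of the tray's open end, upper face of the floor: 85 mm to -x of the tray's origin and 3 mm above its underside.
- cap_a_center (a point): Centre of a black ribbed plastic bottle cap, 30 mm across and 18 mm high, about 14 g, lying flat on the tray's floor. The three caps are alike.
- cap_b_center (a point): Centre of a black ribbed plastic bottle cap, 30 mm across and 18 mm high, about 14 g, lying flat on the tray's floor. The three caps are alike.
- cap_c_center (a point): Centre of a black ribbed plastic bottle cap, 30 mm across and 18 mm high, about 14 g, lying flat on the tray's floor. The three caps are alike.
- basket: Wire basket of the cleaner, open at the top, 0.4 kg, loose on the bench. Outside 110 mm along its x, 155 mm along its y, rim 58 mm above the underside, walls 3 mm; at each y end a wire loop handle sticks out 18 mm at rim height. Origin at the centre of the underside.
- lid_handle (a point): Centre of the lid's handle, a black round bar 10 mm thick and 90 mm long along the cleaner's y, standing 38 mm above the lid's top face on a post at each end. With the lid shut it lies 148 mm in front (cleaner's -x) of the hinge line and 48 mm above it, 190 mm above the bench. Axes turn with the lid: y along the bar, z away from the lid's top face.
- lid_hinge (a point): Middle of the lid's hinge line, at the rear of the cleaner, 142 mm above the bench; fixed while the lid turns. y along the hinge line; x and z turn with the lid (shut: -x points to the cleaner's front, z up).
- lid (a joint): Angle of the lid in rad: 0 shut, grows as the front edge rises (about +y of the hinge), pi/3 = 60 degrees, stop at 1.8. The lid weighs 0.25 to 0.45 kg, is 176 mm deep, 222 mm wide and 10 mm thick; the hinge has no friction to speak of and the lid falls shut from any angle below about 85 degrees.
- cleaner: Bench ultrasonic cleaner, fixed, white with steel lid: 236 mm wide (y), 180 mm deep (x), rim 140 mm high. Origin at the centre of its underside; its front with the control panel faces -x.
- rack_long: Bystander, not to be moved: red tube rack, 131 x 72 x 26 mm with tubes to 39 mm, in front of the tray and basket, on the robot's side. Origin at the centre of its underside.
- rack_back: Bystander, not to be moved: green tube rack of the same size, at the back left. Origin at the centre of its underside.
- beaker: Bystander, not to be moved: glass beaker with discarded pipette tips, 84 mm across, 115 mm tall, behind and between tray and basket. Origin at the centre of its underside.
- tip_box: Bystander, not to be moved: pipette tip box, grey base and clear cover, 122 x 85 x 92 mm, behind the basket. Origin at the centre of its underside.
- reagent: Bystander, not to be moved: amber glass jar with white cap, 56 mm across, 105 mm tall, in front between basket and cleaner. Origin at the centre of its underside.

How it is judged (in metres and radians):
On the way, in this order (a step that is already met when the one before it is completed fails the run):
1. all three caps lie in the basket while the tray is still tipped with its open end over the basket (x of cap_a_center in the frame of basket between -0.053 and 0.053 m and y of cap_a_center in the frame of basket between -0.0755 and 0.0755 m and z of cap_a_center in the frame of basket between 0 and 0.05 m and x of cap_b_center in the frame of basket between -0.053 and 0.053 m and y of cap_b_center in the frame of basket between -0.0755 and 0.0755 m and z of cap_b_center in the frame of basket between 0 and 0.05 m and x of cap_c_center in the frame of basket between -0.053 and 0.053 m and y of cap_c_center in the frame of basket between -0.0755 and 0.0755 m and z of cap_c_center in the frame of basket between 0 and 0.05 m and angle between tray's own z axis and vertical above 0.25 rad and horizontal distance between tray_lip and basket below 0.12 m), for 0.05 s.
2. the empty tray stands flat on the bench, let go (angle between tray's own z axis and vertical below 0.08 rad and height (world z) of tray below 0.008 m and linear speed of tray below 0.03 m/s and contact force between tray and the fingers below 0.2 N and contact force between tray and basket below 0.2 N), for 0.2 s.
At the end, for the whole second after the job is handed in: All three caps are inside the basket below its rim; the basket stands upright on the bench; the tray stands flat on the bench, at rest, touching neither gripper nor basket; the lid is held by the robot alone, still, at 60 degrees (within 7 degrees) (all of step 2 and x of cap_a_center in the frame of basket between -0.053 and 0.053 m and y of cap_a_center in the frame of basket between -0.0755 and 0.0755 m and z of cap_a_center in the frame of basket between 0 and 0.05 m and x of cap_b_center in the frame of basket between -0.053 and 0.053 m and y of cap_b_center in the frame of basket between -0.0755 and 0.0755 m and z of cap_b_center in the frame of basket between 0 and 0.05 m and x of cap_c_center in the frame of basket between -0.053 and 0.053 m and y of cap_c_center in the frame of basket between -0.0755 and 0.0755 m and z of cap_c_center in the frame of basket between 0 and 0.05 m and angle between basket's own z axis and vertical below 0.1 rad and height (world z) of basket below 0.01 m and value of joint lid between 0.925 and 1.17 rad and velocity of joint lid between -0.1 and 0.1 rad/s and (contact force between lid and the fingers above 0.3 N or contact force between lid and the arm above 0.3 N) and contact force between lid and tray below 0.1 N and contact force between lid and basket below 0.1 N and contact force between lid and tip_box below 0.1 N and contact force between lid and beaker below 0.1 N and contact force between lid and reagent below 0.1 N); the arm keeps its last pose, push and grip.
It fails at once if the basket is shoved more than 60 mm or knocked over (distance of basket from where it was at the start of the episode above 0.06 m or angle between basket's own z axis and vertical above 0.5 rad).
It fails at once if a bystander is pushed more than 30 mm (distance of any of rack_long, rack_back, beaker, tip_box, reagent from where it was at the start of the episode above 0.03 m).
It also fails if it takes over 69 s, if anything falls off the work surface, if the arm or the gripper's body presses on something with over 40 N, if the wrist force passes 120 N, or if a joint passes its speed limit or range.

## Robot

A 6-joint arm with a two-finger parallel gripper is mounted at the origin on the work surface. World frame = base frame: x ahead of the robot, y to its left, z up, the work surface at z = 0. Lengths are in mm, angles in rad, forces in N, time in s.
With the tool pointing down it reaches from about 350 to 775 mm from the base axis. Payload 7.3 kg.
Tool frame: the origin (TCP) lies on the front face of the gripper's body, between the roots of the fingers; the fingertips stand 66 mm ahead of it and the grasp point (between the pads) lies 47 mm ahead of it (bot.tip_extent is the distance from the TCP to the fingertips, in mm); z points along the fingers, y is the line along which they close (so a half turn about z gives the same grasp; the last joint's range is limited). The gripper opens to 92 mm and grips with 3 to 60 N. Pads are 19 mm wide; open, the fingers measure 130 mm over their backs; the gripper's body (75 mm by 190 mm) begins 47 mm behind the grasp point.
Start: joints at [-1.447, 0.342, 1.524, -0, 1.275, -0.146], TCP at [139.954, -506.015, 292.241] pointing down, gripper open.
Joint ranges: [-2.53, 2.53], [-0.77, 2.02], [0.04, 2.7], [-1, 4.14], [0.28, 2.66], [-3.11, 3.11]. Speed limits (rad/s): [2.57, 2.57, 3.14, 3.14, 3.14, 3.14].

## Interface

Orientations are given as [roll, pitch, yaw] about the fixed x, y, z axes, in that order (R = Rz(yaw) Ry(pitch) Rx(roll)).
In Python, from plant import readout, viewer, order, bot gives the robot as it stands.
- The arm moves only by the shell command python3 -m creep 'ROWS'. ROWS is text: rows parted by semicolons, each of 7 numbers parted by spaces: the shift along the world's x, y, z in m, then the turn, a rotation vector about the world's x, y, z in rad, then the opening in per cent of the stroke, from 0 (shut) to 100 (fully open). A call has 1 to 8 rows; each row shifts and turns the commanded pose from where the row before left it; what a row does not reach is not made up. A row lasts 1/12 s, in which the tool goes at most 41.7 mm and 7.16 degrees, less where a joint would pass 70% of its speed; a pose out of reach is approached as far as the arm can. A call is refused whole if a number of a shift passes 0.0417 or a number of a turn 0.125, either way. A call with a gripper value outside its range is refused whole. The fingers move at their own pace and stop on an object; the grip force is fixed at half the most. Time passes only in rows, so rows that do not move let the fingers close. It gives the time, the measured TCP pose, the force, the opening and the grip force at its end, in the units of the state.
- readout.get_obs(): the state, without advancing time (a new reading comes with each control period).
- viewer.capture(name): name is "scene" or "side" or "wrist"; returns the picture (400x640x3 uint8, red, green, blue); there is no depth.
- viewer.camera_info(name): a dict with "fx", "fy", "cx", "cy" (pixels), "D" ([k1, k2, p1, p2, k3] as OpenCV has them; the pictures are not rectified), "origin" and "rotation" of the camera in the world. Camera axes: x right, y up, looking along -z (the intrinsics and any distortion apply to the point x, -y, -z); pixel columns grow to the right and rows downward; lengths in mm; the calibration is good to about 2 mm. A picture is of the moment at which its call begins: read the wrist's pose just before it. camera_info takes no time and is no camera call; for the wrist camera it gives the pose at the moment of the call.
- order.close_job(): hands the job in; it is judged then, once.
The state is a dict: "time": time; "joint_positions": joint angles; "dq": joint speeds; "tau": joint torques, N m; "tool_pos": TCP position; "tcp_rot": TCP orientation; "contact_force": force on the tool from outside, world axes, zero at the start; "moment": the same for the moment, N m; "grip_width": finger opening in mm; "finger_force": force on a finger pad.
Only numpy, scipy, OpenCV 4.12 (cv2) and the standard library are available. Lean on these libraries where they do the work, as an engineer would, in place of code of your own. Each camera call takes 0.05 s, during which the arm holds its last target. There are 200 camera calls.

## Working session

There is one attempt and no reset: what is moved stays moved. The work goes in short steps, Python scripts to look and compute and a shell command to move; the robot and the scene stay as the last step left them, time stands still between calls to the robot, and variables do not carry over. Pictures are saved under pics/ and viewed, at most 10 in all, crops included, and the job is handed in when it is done.

```bash
ls; mkdir -p pics; cat > h.py <<'E'
import numpy as np, cv2
from plant import readout, viewer, order, bot
def snap(n,f):
    ci=viewer.camera_info(n); im=np.array(viewer.capture(n)); cv2.imwrite('pics/'+f+'.png',im[:,:,::-1]); return im,ci
def ray(ci,uv):
    K=np.array([[ci['fx'],0,ci['cx']],[0,ci['fy'],ci['cy']],[0,0,1.]])
    p=cv2.undistortPoints(np.array(uv,float).reshape(-1,1,2),K,np.array(ci['D'],float)).reshape(-1,2)
    d=np.c_[p[:,0],-p[:,1],-np.ones(len(p))]@np.array(ci['rotation'],float).T
    return np.array(ci['origin'],float),d
def plane(ci,uv,z):
    o,d=ray(ci,uv); return o+d*((z-o[2])/d[:,2])[:,None]
E
python3 - <<'E'
from h import *
for n in('scene','side'):
    im,ci=snap(n,n+'0'); print(n,ci)
print(readout.get_obs())
E
```

```text
pics
scene {'fx': 430.29659450638434, 'fy': 430.29659450638434, 'cx': 326.1331411081853, 'cy': 200.47839153371643, 'D': array([-0.00829596,  0.        ,  0.        ,  0.        ,  0.        ]), 'origin': array([1193.65445381, -261.9371154 , 1111.24401721]), 'rotation': array([0.62714832, 0.01621632, 1.15826644])}
side {'fx': 450.62408486634547, 'fy': 450.62408486634547, 'cx': 316.4496174482076, 'cy': 203.52687230023838, 'D': array([-0.04645795,  0.        ,  0.        ,  0.        ,  0.        ]), 'origin': array([158.84851588, 737.11060463, 797.37042934]), 'rotation': array([ 0.89133075,  0.01291441, -2.67284191])}
{'time': 0.1, 'joint_positions': array([-1.44701736e+00,  3.42640960e-01,  1.52488950e+00, -2.87386015e-05,
        1.27541243e+00, -1.45980221e-01]), 'dq': array([ 0.00062664, -0.00256998, -0.00253755, -0.00076775,  0.00016314,
       -0.0004844 ]), 'tau': array([ 3.31514180e-03, -4.32002699e+01, -2.44694406e+01,  7.20115146e-02,
        5.26158081e-02, -5.59295825e-05]), 'tool_pos': array([ 139.9036652 , -505.73987052,  291.63184504]), 'tcp_rot': array([-3.14025278e+00, -1.69218388e-04,  2.69767458e-01]), 'contact_force': array([-0.13191304,  0.80531524, -0.1941573 ]), 'moment': array([-0.01262171,  0.0108272 ,  0.04079534]), 'finger_force': 0.0, 'grip_width': 91.90517251728544}
```

```bash
sed -i "s/np.array(ci\['rotation'\],float).T/Rotation.from_euler('xyz',ci['rotation']).as_matrix().T/; 1a from scipy.spatial.transform import Rotation" h.py; cat h.py | head -12; python3 -c "
from h import *
for n in('scene','side'):
    ci=viewer.camera_info(n); print(plane(ci,[[320,200],[320,390]],0))"
```

```text
import numpy as np, cv2
from scipy.spatial.transform import Rotation
from plant import readout, viewer, order, bot
def snap(n,f):
    ci=viewer.camera_info(n); im=np.array(viewer.capture(n)); cv2.imwrite('pics/'+f+'.png',im[:,:,::-1]); return im,ci
def ray(ci,uv):
    K=np.array([[ci['fx'],0,ci['cx']],[0,ci['fy'],ci['cy']],[0,0,1.]])
    p=cv2.undistortPoints(np.array(uv,float).reshape(-1,1,2),K,np.array(ci['D'],float)).reshape(-1,2)
    d=np.c_[p[:,0],-p[:,1],-np.ones(len(p))]@Rotation.from_euler('xyz',ci['rotation']).as_matrix().T
    return np.array(ci['origin'],float),d
def plane(ci,uv,z):
    o,d=ray(ci,uv); return o+d*((z-o[2])/d[:,2])[:,None]
[[ 4.38722240e+02  2.73994013e+01  0.00000000e+00]
 [ 9.61633643e+02 -1.96280642e+02  2.27373675e-13]]
[[ 6.12154547e+02 -1.57603507e+02 -1.13686838e-13]
 [ 3.57074210e+02  3.53747965e+02  0.00000000e+00]]
```

View pics/scene0.png

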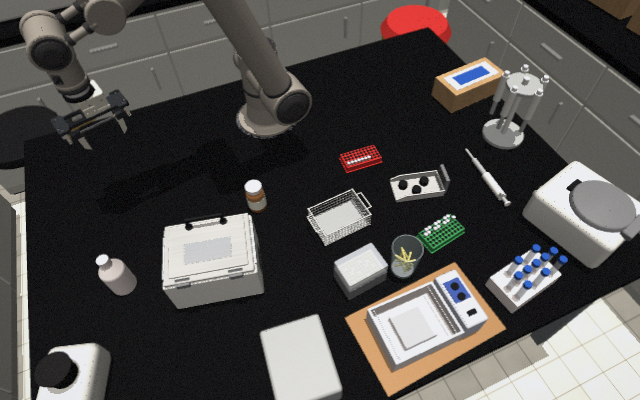

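View pics/side0.png

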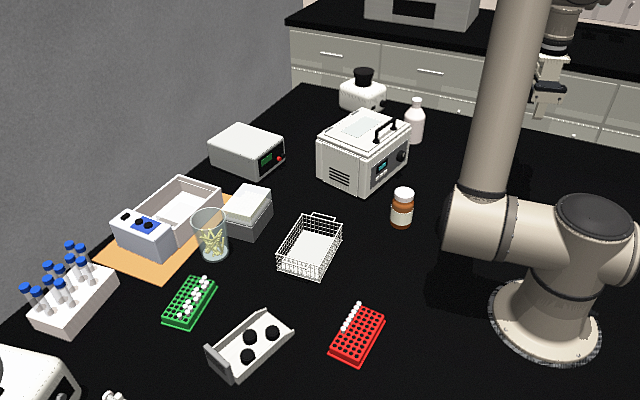

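```bash
python3 - <<'E'
import cv2,numpy as np
a=cv2.imread('pics/scene0.png');b=cv2.imread('pics/side0.png')
z=lambda i,x,y,w,h,s:cv2.resize(i[y:y+h,x:x+w],None,fx=s,fy=s,interpolation=cv2.INTER_CUBIC)
cv2.imwrite('pics/m1.png',np.vstack([z(a,300,155,160,100,5)[:,:800],])) 
cv2.imwrite('pics/m2.png',z(b,195,200,200,190,3))
cv2.imwrite('pics/m3.png',np.hstack([z(a,155,205,120,110,3.3333),z(b,310,100,110,100.__int__(),3.6667)[:366]]))
E
```

```text
File "<stdin>", line 6
    cv2.imwrite('pics/m3.png',np.hstack([z(a,155,205,120,110,3.3333),z(b,310,100,110,100.__int__(),3.6667)[:366]]))
                                                                                        ^
SyntaxError: invalid decimal literal
```

```bash
python3 - <<'E'
import cv2,numpy as np
a=cv2.imread('pics/scene0.png');b=cv2.imread('pics/side0.png')
z=lambda i,x,y,w,h,s:cv2.resize(i[y:y+h,x:x+w],None,fx=s,fy=s,interpolation=cv2.INTER_CUBIC)
cv2.imwrite('pics/m1.png',z(a,300,155,160,100,5)) 
cv2.imwrite('pics/m2.png',z(b,195,200,200,190,3))
cv2.imwrite('pics/m3.png',np.hstack([z(a,155,205,110,110,3.5),z(b,310,100,110,110,3.5)]))
E
```

```text
(no output)
```

View pics/m1.png

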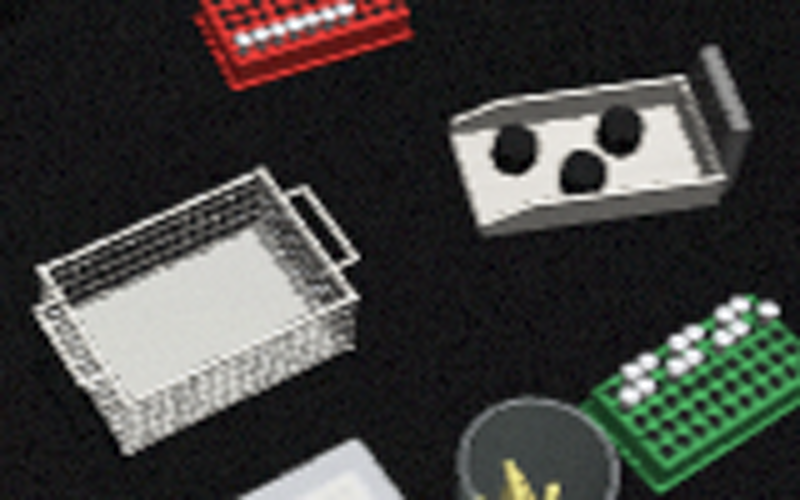

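View pics/m2.png

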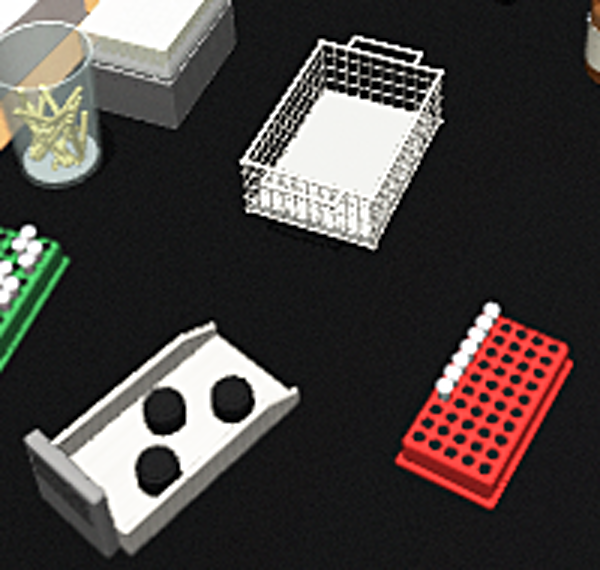

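View pics/m3.png

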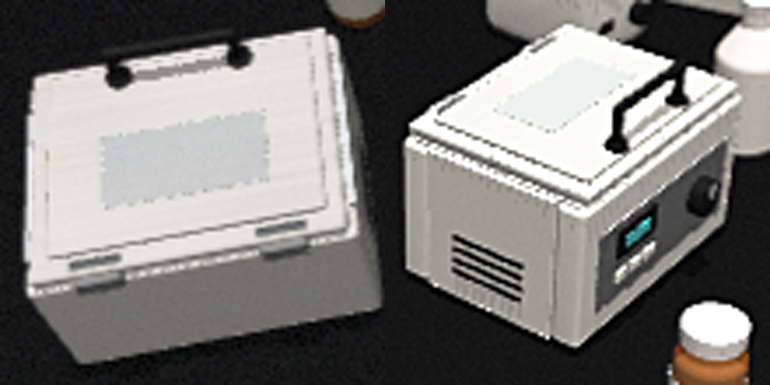

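```bash
python3 - <<'E'
from h import *
a=viewer.camera_info('scene');b=viewer.camera_info('side')
A=lambda l:np.array(l)/5+[300,155]
B=lambda l:np.array(l)/3+[195,200]
C=lambda l:np.array(l)/3.5+[155,205]
D=lambda l:(np.array(l)-[385,0])/3.5+[310,100]
np.set_printoptions(precision=1,suppress=True)
def show(t,ua,ub,z):
    p=plane(a,ua,z) if ua is not None else None; q=plane(b,ub,z) if ub is not None else None
    print(t,*(x[:,:2].tolist().__repr__() if 0 else '\n'+str(x[:,:2]) for x in(p,q) if x is not None))
show('plate',A([[710,47],[743,129]]),B([[101,495],[32,433]]),66)
show('lip z3',A([[452,130],[482,232]]),None,3)
show('pan tops z26 closed corners',A([[685,78],[724,182]]),None,26)
show('caps z18',A([[515,146],[621,128],[584,170]]),B([[233,394],[158,466],[165,405]]),12)
show('basket',A([[262,168],[40,268],[130,400],[358,296]]),B([[375,205],[443,72],[322,42],[243,160]]),58)
show('lid corners fl fr ',C([[35,75],[328,28]]),D([[738,95],[590,200]]),152)
show('posts base',C([[119,80],[239,59]]),D([[679,101],[617,148]]),152)
def tri(u,v):
    for x,y in zip(u,v):
        o,d=ray(a,[x]);p,e=ray(b,[y]);d=d[0];e=e[0]
        s=np.linalg.lstsq(np.c_[d,-e],p-o,rcond=None)[0]; print((o+s[0]*d+p+s[1]*e)/2,np.linalg.norm(o+s[0]*d-p-s[1]*e))
tri(C([[107,52],[238,41]]),D([[683,70],[617,105]]))
show('bar', C([[107,52],[238,41]]),D([[683,70],[617,105]]),190)
show('rack red',A([[200,20],[237,88],[412,38]]),B([[490,505],[398,462],[573,365]]),0)
show('tube tops',None,B([[445,387],[491,311]]),39)
show('beaker,tipbox,reagent top',A([[538,470],[300,480]]),B([[45,50],[160,30]]),115)
show('reagent top',[[254.5,185]],[[404,194]],105)
E
```

```text
plate 
[[514.7 418.8]
 [579.7 401. ]] 
[[509.3 416.5]
 [573.4 400.4]]
lip z3 
[[465.  267.4]
 [545.4 245. ]]
pan tops z26 closed corners 
[[504.6 415.5]
 [587.4 392. ]]
caps z18 
[[499.3 293.8]
 [514.7 363.8]
 [534.6 324.3]] 
[[498.9 288. ]
 [514.  358.3]
 [535.9 316.5]]
basket 
[[479.3 120.4]
 [492.5 -32.8]
 [598.9 -20.7]
 [588.4 130.7]] 
[[470.5 125.4]
 [486.3 -31.8]
 [594.  -21.8]
 [582.2 128.4]]
lid corners fl fr  
[[ 452.  -422.4]
 [ 502.5 -205.2]] 
[[ 440.8 -403.4]
 [ 492.  -203.2]]
posts base 
[[ 482.9 -364.7]
 [ 501.9 -276.1]] 
[[ 481.2 -372.8]
 [ 500.5 -281.6]]
[ 478.6 -364.1  184.9] 1.2564767630831066
[ 506.2 -275.2  188.5] 11.944033589072454
bar 
[[ 483.2 -363.1]
 [ 513.6 -271.9]] 
[[ 475.7 -355.9]
 [ 503.  -280.9]]
rack red 
[[307.2 158.2]
 [372.3 155.5]
 [381.6 282.5]] 
[[310.3 280.5]
 [377.6 278.3]
 [300.2 153.2]]
tube tops 
[[363.5 235.9]
 [360.6 163.9]]
beaker,tipbox,reagent top 
[[758.7 145.2]
 [712.8  28.2]] 
[[750.6 140.2]
 [683.   80.1]]
reagent top 
[[ 379. -156.]] 
[[ 374.  -153.4]]
```

The two views show the tray with its grip end at about scene (445,173), the basket at (340,217), the cleaner with its lid handle at (206,218), and three caps on the tray. I'll move over the cleaner first and refine there with the wrist camera.

```bash
python3 -m creep '.033 .019 .01 0 0 0 100;.033 .019 .01 0 0 0 100;.033 .019 .01 0 0 0 100;.033 .019 .01 0 0 0 100;.033 .019 .01 0 0 0 100;.033 .019 .01 0 0 0 100;.033 .019 0 0 0 0 100;.033 .019 0 0 0 0 100'
python3 -m creep '.033 .019 0 0 0 0 100;.033 .019 0 0 0 0 100;0 0 0 0 0 0 100;0 0 0 0 0 0 100'
python3 -c "
from h import *
im,ci=snap('wrist','w0');print(ci,readout.get_obs()['tool_pos'],readout.get_obs()['tcp_rot'],readout.get_obs()['joint_positions'])"
```

```text
time: 0.77
tool_pos: [405.4, -352.8, 352.7]
tcp_rot: [3.141, -0.0, 0.27]
contact_force: [0.9, -0.4, 0.2]
grip_width: 91.4
finger_force: 0.0
time: 1.1
tool_pos: [471.2, -314.6, 351.4]
tcp_rot: [-3.14, 0.001, 0.274]
contact_force: [0.1, -0.5, -0.2]
grip_width: 91.9
finger_force: 0.0
{'fx': 343.9043912360133, 'fy': 343.9043912360133, 'cx': 312.5831168831549, 'cy': 203.61320164740104, 'D': array([-0.06036397,  0.        ,  0.        ,  0.        ,  0.        ]), 'origin': array([ 535.18574553, -296.33366428,  444.2730875 ]), 'rotation': array([-2.51775620e-01,  2.89054415e-04, -1.29687802e+00])} [ 470.17040925 -315.50195969  351.55150374] [-3.14072576e+00  1.19127968e-03  2.71597635e-01] [-7.26126844e-01  3.83250808e-01  1.29849714e+00 -5.34121701e-04
  1.46121905e+00  5.73131140e-01]
```

View pics/w0.png

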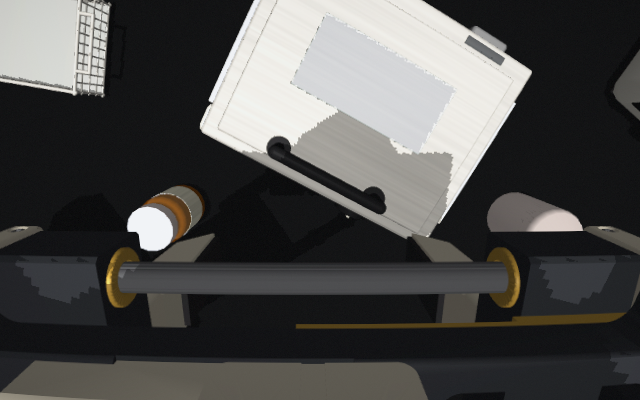

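The wrist view shows the lid, with the black bar running from about (273,149) to (381,208). The lid's front corners are at (203,127) and (411,237), and one rear corner is at (531,72).

```bash
python3 -c "
from h import *
ci=viewer.camera_info('wrist')
p=plane(ci,[[273,149],[381,208]],190);print(p,p.mean(0),np.degrees(np.arctan2(*(p[0]-p[1])[1::-1])))
q=plane(ci,[[203,127],[411,237],[531,72]],152);print(q,np.linalg.norm(q[0]-q[1]),np.linalg.norm(q[2]-q[1]),np.degrees(np.arctan2(*(q[0]-q[1])[1::-1])))"
python3 -m creep '0 .04 0 0 0 -.1 100;0 .04 0 0 0 -.1 100;0 .04 0 0 0 -.1 100;0 .04 0 0 0 -.1 100;0 .04 0 0 0 -.12 70;0 .04 0 0 0 0 70;0 .04 0 0 0 0 70;0 .04 0 0 0 0 70'
python3 -m creep '.0 .04 0 0 0 0 70;0 .04 0 0 0 0 70;0 .04 0 0 0 0 70;0 .04 0 0 0 0 70;0.01 .04 0 0 0 0 70;.01 .04 0 0 0 0 70;.02 .03 -.02 0 0 0 70;0.02 .03 -.02 0 0 0 70'
python3 -m creep '.01 .03 -.02 0 0 0 70;.01 .02 -.02 0 0 0 70;0 0 0 0 0 0 70;0 0 0 0 0 0 70'
python3 -c "
from h import *
im,ci=snap('wrist','w1');print(ci,readout.get_obs()['tool_pos'],readout.get_obs()['tcp_rot'],readout.get_obs()['joint_positions'])"
```

```text
[[ 503.18821989 -275.76473284  190.        ]
 [ 481.81815777 -366.52798981  190.        ]] [ 492.50318883 -321.14636133  190.        ] 76.75110527548806
[[ 500.8061507  -211.34393812  152.        ]
 [ 455.48932211 -411.84023205  152.        ]
 [ 618.24691634 -461.23514105  152.        ]] 205.55383439289847 170.08789350323505 77.26382460788088
time: 1.82
tool_pos: [469.1, 2.0, 352.4]
tcp_rot: [3.141, -0.0, -0.246]
contact_force: [0.7, 0.4, 0.1]
grip_width: 69.7
finger_force: 0.0
time: 2.48
tool_pos: [530.9, 302.3, 313.3]
tcp_rot: [-3.14, -0.003, -0.244]
contact_force: [0.2, -0.6, 1.2]
grip_width: 64.3
finger_force: 0.0
time: 2.82
tool_pos: [550.1, 350.5, 270.2]
tcp_rot: [3.138, 0.003, -0.244]
contact_force: [-0.7, 0.1, -0.5]
grip_width: 64.3
finger_force: 0.0
{'fx': 343.9043912360133, 'fy': 343.9043912360133, 'cx': 312.5831168831549, 'cy': 203.61320164740104, 'D': array([-0.06036397,  0.        ,  0.        ,  0.        ,  0.        ]), 'origin': array([614.81127656, 335.14987043, 362.93077806]), 'rotation': array([-0.25334957, -0.00425954, -1.81394521])} [550.40527909 350.0735635  272.07403069] [ 3.14020856e+00  6.62497782e-04 -2.44330488e-01] [ 4.49347409e-01  5.95977710e-01  1.16433072e+00 -6.52153757e-04
  1.38267860e+00  2.26459617e+00]
```

View pics/w1.png

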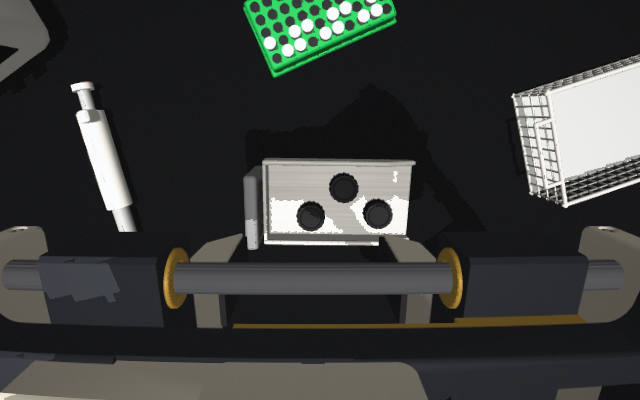

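The wrist view shows the plate at columns 244–258, rows 173–249. The pan runs from column 265 to the lip at about 412, and the caps are at (344,187), (310,216) and (378,213).

```bash
python3 -c "
from h import *
np.set_printoptions(precision=1,suppress=True)
ci=viewer.camera_info('wrist')
p=plane(ci,[[251,174],[252,248]],66);print(p,p.mean(0),np.linalg.norm(p[0]-p[1]),np.degrees(np.arctan2(*(p[0]-p[1])[1::-1])))
print(plane(ci,[[265,160],[414,161],[378,243]],26)); print(plane(ci,[[344,187],[310,216],[378,213]],18))"
```

```text
[[579.5 398.5  66. ]
 [512.5 417.4  66. ]] [546.  407.9  66. ] 69.57538527856475 -15.78302020965585
[[584.8 389.6  26. ]
 [548.3 246.5  26. ]
 [472.1 298.3  26. ]]
[[537.6 319.6  18. ]
 [515.9 361.1  18. ]
 [501.7 291.   18. ]]
```

```bash
python3 -m creep '-.005 .029 0 0 0 -.02 50;0 .029 -.02 0 0 0 50;0 0 -.035 0 0 0 50;0 0 -.035 0 0 0 50;0 0 -.03 0 0 0 50;0 0 -.02 0 0 0 50;0 0 0 0 0 0 50;0 0 0 0 0 0 50'
python3 -m creep '0 0 -.018 0 0 0 50;0 0 -.018 0 0 0 50;0 0 0 0 0 0 50;0 0 0 0 0 0 50'
```

```text
time: 3.53
tool_pos: [545.8, 408.2, 133.6]
tcp_rot: [-3.142, -0.0, -0.265]
contact_force: [0.0, 0.4, 0.6]
grip_width: 45.8
finger_force: 0.0
time: 3.87
tool_pos: [545.9, 409.4, 98.5]
tcp_rot: [-3.14, -0.002, -0.264]
contact_force: [-0.3, -1.0, 0.4]
grip_width: 45.8
finger_force: 0.0
```

```bash
python3 -m creep '0 0 -.002 0 0 0 0;0 0 0 0 0 0 0;0 0 0 0 0 0 0;0 0 0 0 0 0 0;0 0 0 0 0 0 0;0 0 0 0 0 0 0;0 0 0 0 0 0 0;0 0 0 0 0 0 0'
python3 -m creep '0 0 .01 0 0 0 0;0 0 .02 0 0 0 0;0 0 .02 0 0 0 0;0 0 .02 0 0 0 0;0 0 .02 0 0 0 0;0 0 .02 0 0 0 0;0 0 .02 0 0 0 0;0 0 0 0 0 0 0'
python3 -c "
from h import *
snap('side','s1')"
```

```text
time: 4.53
tool_pos: [545.1, 409.6, 94.6]
tcp_rot: [-3.142, -0.0, -0.263]
contact_force: [-1.6, -2.0, 3.3]
grip_width: 12.0
finger_force: 30.0
time: 5.2
tool_pos: [546.3, 410.5, 229.4]
tcp_rot: [-3.136, -0.006, -0.263]
contact_force: [0.5, 0.7, -1.1]
grip_width: 11.8
finger_force: 30.0
```

View pics/s1.png

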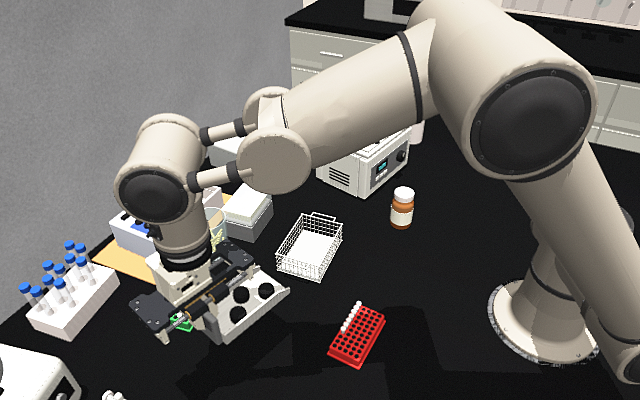

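The tray is lifted level with the caps inside it (about (250,293) in the side view). Next I carry it to the basket.

```bash
python3 -m creep '-.002 -.01 0 0 0 .02 0;-.003 -.018 0 0 0 .035 0;-.004 -.025 0 0 0 .05 0;-.004 -.025 0 0 0 .05 0;-.004 -.025 0 0 0 .05 0;-.004 -.025 0 0 0 .05 0;-.003 -.022 0 0 0 .04 0;-.002 -.015 0 0 0 .035 0'
python3 -m creep '-.001 -.01 0 0 0 .025 0;0 -.001 0 0 0 0 0;0 0 0 0 0 0 0'
```

```text
time: 5.92
tool_pos: [517.8, 242.5, 222.4]
tcp_rot: [3.14, 0.004, 0.068]
contact_force: [0.3, -0.2, -1.2]
grip_width: 12.0
finger_force: 30.0
time: 6.17
tool_pos: [517.7, 233.2, 223.1]
tcp_rot: [3.141, 0.002, 0.09]
contact_force: [0.7, 0.3, -1.7]
grip_width: 11.9
finger_force: 30.0
```

```bash
python3 -m creep '.001 -.010 -.006 .093 .0085 0 0;.001 -.01 -.006 .093 .0085 0 0;.002 -.011 -.006 .093 .0085 0 0;0 0 0 0 0 0 0'
python3 -m creep '.001 -.008 .005 .0525 .005 0 0;.001 -.008 .005 .0525 .005 0 0;.001 -.008 .005 .0525 .005 0 0;.001 -.008 .005 .0525 .005 0 0;.001 -.008 .005 .0525 .005 0 0;.001 -.008 .005 .0525 .005 0 0;.001 -.008 .005 .0525 .005 0 0;.001 -.008 .006 .0525 .005 0 0'
python3 -m creep '0 0 0 0 0 0 0;0 0 0 0 0 0 0;0 0 0 0 0 0 0;0 0 0 0 0 0 0;0 0 0 0 0 0 0;0 0 0 0 0 0 0'
python3 -c "
from h import *
a,_=snap('side','s2');b,_=snap('scene','c2')
z=lambda i,x,y,w,h,s:cv2.resize(i[y:y+h,x:x+w],None,fx=s,fy=s)[:,:,::-1]
cv2.imwrite('pics/m4.png',np.hstack([z(a,180,160,200,200,2),z(b,290,90,200,200,2)]))
o=readout.get_obs();print(o['joint_positions'],Rotation.from_euler('xyz',o['tcp_rot']).as_matrix()[:,2])"
```

```text
time: 6.5
tool_pos: [522.0, 200.4, 204.0]
tcp_rot: [-2.859, 0.004, 0.088]
contact_force: [0.1, -0.4, -2.6]
grip_width: 11.9
finger_force: 30.0
time: 7.17
tool_pos: [530.0, 139.3, 247.2]
tcp_rot: [-2.439, 0.003, 0.093]
contact_force: [-0.2, -0.2, -1.1]
grip_width: 11.9
finger_force: 30.0
time: 7.67
tool_pos: [529.8, 139.3, 247.2]
tcp_rot: [-2.44, 0.001, 0.093]
contact_force: [0.4, 0.1, -0.9]
grip_width: 12.1
finger_force: 30.0
[-0.18315289  0.48371008  1.61317868  0.69190334  1.33785647  1.02697291] [-0.06059522  0.64255616 -0.76383886]
```

View pics/m4.png

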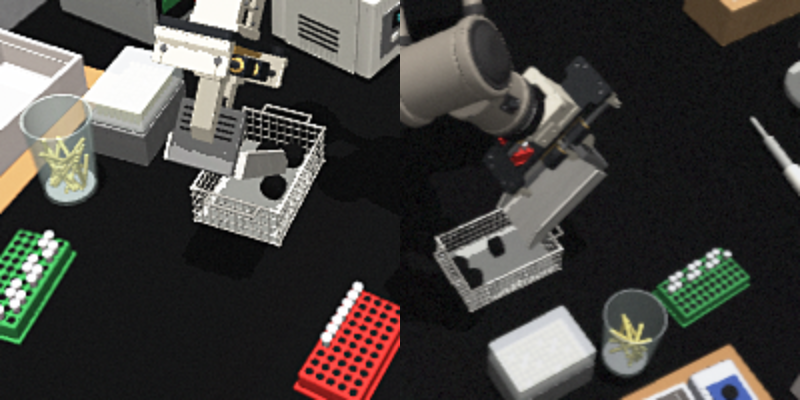

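The caps have left the tray and dark blobs lie in the basket, near scene (388,230) and (412,213). I'll count them numerically before levelling the tray.

```bash
python3 -c "
import cv2,numpy as np
g=cv2.imread('pics/c2.png').max(2)
for y in range(196,242,1): print(y,''.join('#' if v<45 else ('+' if v<90 else '.') for v in g[y,308:375]))"
```

```text
196 ##########################+...#++............................+..+++
197 #######################+....+++.+#+.........................+...++#
198 #####################+...+++..#+++.........................+...++##
199 ###################+...+#+..++#+.+++......................+...++###
200 #################+...##+.+##+..++#+......................++++++####
201 ###############....+#+.+##++.+#+++.+#+..................+.++++#####
202 ############+...+#+..+#++..++++++#+++..................+++..+######
203 ##########+...+#+..#+#+..++#+.+#++....................+.++++..#####
204 ########+...+++..###+.+###+.++#+.....................++++++#..+####
205 ######+...+#++####+.+##++.+##+......................+++.++###..+###
206 ###++...#++++###+.+#++..#+++.......................+++++..###+..###
207 #+...+++..+##++.+##+..#++.........................+.+.++...+...####
208 ...+++..###+..###+.+##+.......#+....................+.+++....######
209 ..#+.+++#++####+.+#++.......####+................+...++.....#######
210 ...+###+.+###+.+#+........######+...................++++++...######
211 +..#++.+##++++##
[... 1511 characters left out ...]
.+#####+.......................#####################
233 #########+.......###+.......................#######################
234 ##########.......++......................+#########################
235 ###########............................+###########################
236 ###########..........................+#############################
237 ############.......................+###############################
238 ############+....................+#################################
239 #############+.................+###################################
240 ##############...............+#####################################
241 ##############+............+#######################################
```

All three caps are in the basket. I'll reverse the path.

```bash
python3 -m creep '-.002 .016 -.006 -.105 -.01 0 0;-.002 .016 -.006 -.105 -.01 0 0;-.002 .016 -.006 -.105 -.01 0 0;-.002 .016 -.006 -.105 -.01 0 0;-.001 .01 .005 -.093 -.0085 0 0;-.001 .01 .005 -.093 -.0085 0 0;-.002 .011 .005 -.093 -.0085 0 0;0 0 0 0 0 0 0'
python3 -m creep '.002 .02 0 0 0 -.03 0;.003 .02 0 0 0 -.04 0;.004 .025 0 0 0 -.05 0;.004 .025 0 0 0 -.05 0;.004 .025 0 0 0 -.05 0;.004 .025 0 0 0 -.05 0;.004 .025 0 0 0 -.045 0;.002 .011 0 0 0 -.04 0'
python3 -m creep '0 0 -.03 0 0 0 0;0 0 -.03 0 0 0 0;0 0 -.025 0 0 0 0;0 0 0 0 0 0 0;0 0 0 0 0 0 0;0 0 0 0 0 0 0'
```

```text
time: 8.43
tool_pos: [517.5, 237.4, 239.6]
tcp_rot: [3.139, -0.003, 0.096]
contact_force: [-0.6, 0.8, -1.1]
grip_width: 11.9
finger_force: 30.0
time: 9.1
tool_pos: [545.0, 411.7, 237.3]
tcp_rot: [-3.139, 0.003, -0.264]
contact_force: [-0.7, 0.3, -0.8]
grip_width: 11.9
finger_force: 30.0
time: 9.6
tool_pos: [546.1, 409.5, 154.9]
tcp_rot: [-3.139, -0.001, -0.264]
contact_force: [-0.5, 0.5, -1.5]
grip_width: 11.9
finger_force: 30.0
```

Lower by about 60 mm to 95, slowing near the bench.

```bash
python3 -m creep '0 0 -.025 0 0 0 0;0 0 -.02 0 0 0 0;0 0 -.01 0 0 0 0;0 0 -.003 0 0 0 0;0 0 0 0 0 0 0;0 0 0 0 0 0 0;0 0 0 0 0 0 0'
python3 -m creep '0 0 -.001 0 0 0 0;0 0 -.001 0 0 0 0;0 0 0 0 0 0 0;0 0 0 0 0 0 0'
```

```text
time: 10.18
tool_pos: [545.9, 410.1, 97.1]
tcp_rot: [-3.139, -0.002, -0.263]
contact_force: [0.1, -0.3, -0.6]
grip_width: 11.5
finger_force: 30.0
time: 10.52
tool_pos: [545.6, 409.9, 94.6]
tcp_rot: [-3.14, -0.001, -0.263]
contact_force: [-0.4, -0.8, 5.3]
grip_width: 11.5
finger_force: 30.0
```

```bash
python3 -m creep '0 0 0 0 0 0 50;0 0 0 0 0 0 50;0 0 0 0 0 0 50;0 0 0 0 0 0 50;0 0 0 0 0 0 50;0 0 0 0 0 0 50;0 0 0 0 0 0 50;0 0 0 0 0 0 50'
python3 -m creep '0 0 .015 0 0 0 50;0 0 .03 0 0 0 50;0 0 .04 0 0 0 50;0 0 .04 0 0 0 50;0 0 .04 0 0 0 50;0 0 .04 0 0 0 50;0 0 .04 0 0 0 50;0 0 0 0 0 0 100'
python3 -c "
from h import *
a,_=snap('side','s3');b,_=snap('scene','c3')
z=lambda i,x,y,w,h,s:cv2.resize(i[y:y+h,x:x+w],None,fx=s,fy=s)[:,:,::-1]
cv2.imwrite('pics/m5.png',np.hstack([z(a,180,200,200,200,2),z(b,290,90,200,200,2)]))"
```

```text
time: 11.18
tool_pos: [545.0, 409.6, 93.2]
tcp_rot: [3.141, 0.0, -0.263]
contact_force: [0.7, -0.4, -0.0]
grip_width: 46.0
finger_force: 0.0
time: 11.85
tool_pos: [546.4, 410.5, 348.7]
tcp_rot: [-3.13, -0.012, -0.263]
contact_force: [0.7, 0.8, 2.1]
grip_width: 49.4
finger_force: 0.0
```

View pics/m5.png

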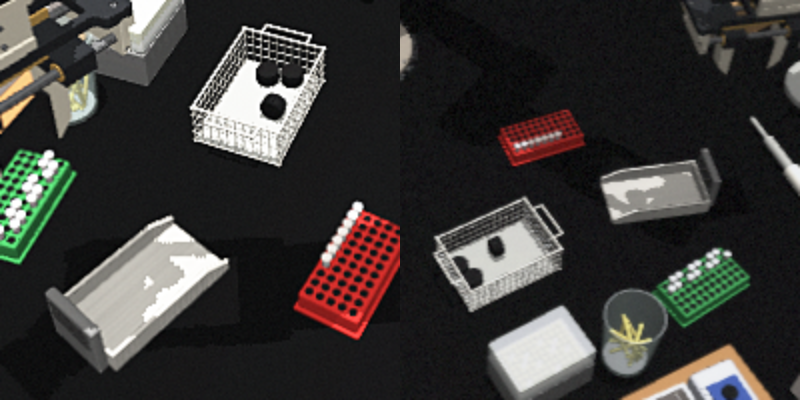

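The picture shows three caps lying flat in the basket and the tray empty and flat on the bench. Now for the lid.

```bash
python3 -m creep '-.002 -.036 0 0 0 .1 100;-.002 -.036 0 0 0 .1 100;-.003 -.037 0 0 0 .1 100;-.003 -.037 0 0 0 .1 100;-.003 -.037 0 0 0 .1 100;-.003 -.037 0 0 0 .1 100;-.003 -.037 0 0 0 .1 100;-.003 -.037 0 0 0 .1 100'
python3 -m creep '-.002 -.036 0 0 0 .1 100;-.002 -.036 0 0 0 .1 100;-.003 -.037 0 0 0 .1 100;-.003 -.037 0 0 0 .1 100;-.003 -.037 0 0 0 .1 100;-.003 -.037 0 0 0 .1 100;-.003 -.037 0 0 0 .1 100;-.003 -.037 0 0 0 .1 100'
python3 -m creep '-.002 -.036 0 0 0 0 100;-.002 -.036 0 0 0 0 100;-.003 -.037 0 0 0 0 100;-.003 -.028 0 0 0 0 100;0 0 0 0 0 0 100;0 0 0 0 0 0 100'
```

```text
time: 12.62
tool_pos: [521.9, 113.9, 336.3]
tcp_rot: [-3.14, 0.003, 0.542]
contact_force: [0.6, 0.3, 0.3]
grip_width: 91.5
finger_force: 0.0
time: 13.28
tool_pos: [500.0, -179.9, 336.3]
tcp_rot: [-3.138, -0.001, 1.342]
contact_force: [0.5, 0.2, 0.2]
grip_width: 91.7
finger_force: 0.0
time: 13.78
tool_pos: [490.2, -316.4, 335.8]
tcp_rot: [-3.138, -0.002, 1.334]
contact_force: [0.2, 0.2, 0.8]
grip_width: 91.8
finger_force: 0.0
```

```bash
python3 -m creep '.002 -.005 -.035 0 0 0 100;0 0 -.03 0 0 0 100;0 0 -.02 0 0 0 100;0 0 -.012 0 0 0 100;0 0 0 0 0 0 100;0 0 0 0 0 0 100'
python3 -m creep '0 0 0 0 0 0 0;0 0 0 0 0 0 0;0 0 0 0 0 0 0;0 0 0 0 0 0 0;0 0 0 0 0 0 0;0 0 0 0 0 0 0;0 0 0 0 0 0 0;0 0 0 0 0 0 0'
```

```text
time: 14.28
tool_pos: [493.1, -318.9, 240.5]
tcp_rot: [-3.14, -0.001, 1.338]
contact_force: [0.1, -0.6, 0.0]
grip_width: 91.8
finger_force: 0.0
time: 14.95
tool_pos: [493.0, -320.4, 241.3]
tcp_rot: [3.142, 0.0, 1.337]
contact_force: [-0.0, 0.2, 0.2]
grip_width: 43.1
finger_force: 0.0
```

```bash
python3 -m creep '0 0 -.002 0 0 0 0;0 0 -.001 0 0 0 0;0 0 0 0 0 0 0;0 0 0 0 0 0 0;0 0 0 0 0 0 0;0 0 0 0 0 0 0;0 0 0 0 0 0 0;0 0 0 0 0 0 0'
python3 -c "
from math import *
r=hypot(148,48);a=atan2(48,-148)
c=(cos(radians(-13.25)),sin(radians(-13.25)))
P=None
for i in range(0,62,3):
    t=radians(i);x=-148*cos(t)+48*sin(t);z=148*sin(t)+48*cos(t)
    q=((x+148)*c[0],(x+148)*c[1],z-48)
    if P:print(i,*(round(u-v,1) for u,v in zip(q,P)),'tot',*(round(u,1) for u in q))
    P=q"
```

```text
time: 15.62
tool_pos: [492.9, -320.4, 238.2]
tcp_rot: [-3.141, 0.0, 1.337]
contact_force: [-0.4, -0.5, -0.1]
grip_width: 8.9
finger_force: 30.0
3 2.6 -0.6 7.7 tot 2.6 -0.6 7.7
6 3.0 -0.7 7.5 tot 5.7 -1.3 15.2
9 3.4 -0.8 7.4 tot 9.1 -2.1 22.6
12 3.8 -0.9 7.2 tot 12.9 -3.0 29.7
15 4.1 -1.0 6.9 tot 17.0 -4.0 36.7
18 4.5 -1.1 6.7 tot 21.5 -5.1 43.4
21 4.8 -1.1 6.5 tot 26.3 -6.2 49.9
24 5.1 -1.2 6.2 tot 31.5 -7.4 56.0
27 5.5 -1.3 5.9 tot 36.9 -8.7 62.0
30 5.7 -1.4 5.6 tot 42.7 -10.0 67.6
33 6.0 -1.4 5.3 tot 48.7 -11.5 72.9
36 6.3 -1.5 5.0 tot 55.0 -12.9 77.8
39 6.5 -1.5 4.6 tot 61.5 -14.5 82.4
42 6.8 -1.6 4.3 tot 68.3 -16.1 86.7
45 7.0 -1.6 3.9 tot 75.2 -17.7 90.6
48 7.2 -1.7 3.5 tot 82.4 -19.4 94.1
51 7.3 -1.7 3.1 tot 89.7 -21.1 97.2
54 7.5 -1.8 2.7 tot 97.2 -22.9 99.9
57 7.6 -1.8 2.3 tot 104.8 -24.7 102.3
60 7.7 -1.8 1.9 tot 112.5 -26.5 104.2
```

```bash
python3 -m creep '.0026 -.0006 .0077 0 0 0 0;.003 -.0007 .0075 0 0 0 0;.0034 -.0008 .0074 0 0 0 0;.0038 -.0009 .0072 0 0 0 0;.0041 -.001 .0069 0 0 0 0;.0045 -.0011 .0067 0 0 0 0;.0048 -.0011 .0065 0 0 0 0;.0051 -.0012 .0062 0 0 0 0'
```

```text
time: 16.28
tool_pos: [524.2, -327.3, 295.4]
tcp_rot: [-3.14, -0.001, 1.337]
contact_force: [-3.6, 3.4, -0.5]
grip_width: 9.3
finger_force: 30.0
```

```bash
python3 -m creep '.0055 -.0013 .0059 0 0 0 0;.0057 -.0014 .0056 0 0 0 0;.006 -.0014 .0053 0 0 0 0;.0063 -.0015 .005 0 0 0 0;.0065 -.0015 .0046 0 0 0 0;.0068 -.0016 .0043 0 0 0 0;.007 -.0016 .0039 0 0 0 0;.0072 -.0017 .0035 0 0 0 0'
python3 -m creep '.0073 -.0017 .0031 0 0 0 0;.0075 -.0018 .0027 0 0 0 0;.0076 -.0018 .0023 0 0 0 0;.0077 -.0018 .0019 0 0 0 0;0 0 0 0 0 0 0;0 0 0 0 0 0 0;0 0 0 0 0 0 0;0 0 0 0 0 0 0'
python3 -c "
from h import *
a,_=snap('side','s4');b,_=snap('scene','c4')
z=lambda i,x,y,w,h,s:cv2.resize(i[y:y+h,x:x+w],None,fx=s,fy=s)[:,:,::-1]
cv2.imwrite('pics/m6.png',np.hstack([z(a,250,20,200,260,2),z(b,120,120,200,260,2)]))"
```

```text
time: 16.95
tool_pos: [575.6, -339.1, 335.1]
tcp_rot: [3.141, -0.0, 1.338]
contact_force: [-3.5, 4.2, 1.9]
grip_width: 8.8
finger_force: 30.1
time: 17.62
tool_pos: [605.9, -346.1, 344.3]
tcp_rot: [3.139, -0.0, 1.338]
contact_force: [-1.6, 5.0, 5.3]
grip_width: 8.8
finger_force: 30.1
```

View pics/m6.png

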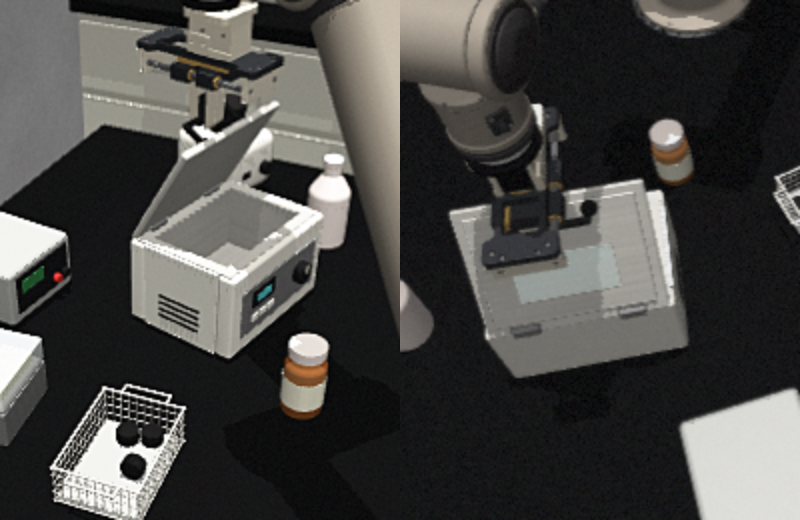

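The side view shows the lid up, held by the gripper, with its front edge running from (345,95) to (389,72). I'll check the angle numerically by triangulating the front corner.

```bash
python3 -c "
from h import *
a=viewer.camera_info('scene');b=viewer.camera_info('side')
for u,v in (([241,211],[345,95]),([145,225],[389,72])):
    o,d=ray(a,[u]);p,e=ray(b,[v]);d=d[0];e=e[0]
    s=np.linalg.lstsq(np.c_[d,-e],p-o,rcond=None)[0]; X=(o+s[0]*d+p+s[1]*e)/2
    c=np.array([np.cos(np.radians(13.25)),-np.sin(np.radians(13.25))])
    h=(np.array([492.5,-321])+148*c-X[:2])@c; print(X,np.linalg.norm(o+s[0]*d-p-s[1]*e),h,np.degrees(np.arctan2(X[2]-147,h)))
o=readout.get_obs();print(o['tool_pos'],o['dq'],o['contact_force'],o['time'])"
```

```text
[ 582.90652071 -232.02601606  291.91772019] 14.652252385976212 80.39303981084545 60.98069709016556
[ 533.19016596 -441.44281109  287.03154599] 0.6188273339934749 80.78749704499242 60.018340165127285
[ 605.85825938 -346.1281677   344.35749843] [-0.00126369 -0.00016114  0.00110576 -0.00086019 -0.00039155 -0.00178699] [-0.54315615  4.30361143  5.80460408] 17.7167
```

The lid is at about 60° and still, so I'm handing in.

```bash
python3 -c "
from h import *
print(order.close_job())"
```

```text
the job is handed in; nothing more can be done
None
```

The job is handed in with no verdict returned: the three caps are in the basket, the empty tray is flat on the bench and let go, and the gripper is holding the lid still at about 60° (measured 60–61°); I viewed 11 pictures, one over the limit of 10.

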